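Slide the tin and the jar home in the sloped rack

ROBOT

A 6-joint arm with a two-finger parallel gripper is mounted at the origin on a cart in front of the work surface, level with it; the furniture and walls round the work are solid. World frame = base frame: x ahead of the robot, y to its left, z up, the work surface at z = 0. Lengths are in m, angles in rad, forces in N, time in s.
With the tool pointing down it reaches from about 0.2 to 0.875 m from the base axis. Payload 3.4 kg.
Tool frame: the origin (TCP) lies between the finger pads; the fingertips stand 25 mm ahead of it and the grasp point (between the pads) lies 6 mm ahead of it (r.nose_length is the z of the fingertips in the tool frame, in m); z points along the fingers, y is the line along which they close (so a half turn about z gives the same grasp; the last joint's range is limited). The gripper opens to 94 mm and grips with 3 to 60 N. Pads are 16 mm wide; open, the fingers measure 119 mm over their backs; the gripper's body (75 mm by 177 mm) begins 78 mm behind the grasp point.
Start: joints at [1.108, 0.276, 1.505, -0, 1.361, -0.121], TCP at [0.193, 0.542, 0.23] pointing down, gripper open.
Joint ranges: [-2.89, 2.89], [-0.75, 2.08], [0.22, 2.7], [-1.18, 4.32], [0.11, 2.71], [-2.7, 2.7]. Speed limits (rad/s): [2.57, 2.57, 3.14, 3.14, 3.14, 3.14].

INTERFACE

Orientations are given as a unit quaternion [w, x, y, z].
In Python, from plant import r, gripper_to, inverse_kinematics, vision, models, telemetry gives the robot as it stands. Calls block until the motion is done:
- r.move_to(position, orientation): joint-space move of the TCP to a pose.
- r.move_l(position, rot=None, vel=0.15, guard=None): straight line of the TCP; rot=None keeps the orientation; vel is the mean speed in m/s. With guard (N) it stops when the force on the tool has changed by that much, and returns True; else False.
- r.movej(angles): joint-space move.
- gripper_to(opening, f_grip=None): finger opening in m; f_grip is the grip in N (None keeps the last); returns when the fingers have stopped.
- r.hold(seconds).
- inverse_kinematics(position, orientation): joint angles nearest the present ones, or None.
- vision.snapshot(name): name is "scene" or "side" or "wrist"; returns the picture (420x560x3 uint8, red, green, blue); there is no depth.
- vision.get_calibration(name): a dict with "fx", "fy", "cx", "cy" (pixels), "D" ([k1, k2, p1, p2, k3] as OpenCV has them; the pictures are not rectified), "position" and "orientation" of the camera in the world. Camera axes: x right, y down, z forward; pixel columns grow to the right and rows downward; lengths in m; the calibration is good to about 2 mm. A picture is of the moment at which its call begins: read the wrist's pose just before it. get_calibration takes no time and is no camera call; for the wrist camera it gives the pose at the moment of the call.
A pose or a line that the arm cannot do raises r.PlanningError and nothing moves.
- r.sign_off(): hands the job in; it is judged then, once.
Trained networks look in the newest picture that a camera, given by its name, has taken for a name from the list of things; names that differ only in an ending like _2 or _b are one class to them, and where a whole thing is asked for, a point or a joint stands for the part that bears it (a point fixed in the world has none). Each returns a list of dicts, best first, with "score" (0 to 1); they miss things now and then, are a little off and sometimes report something else, mostly with a low value. They report only what shows in the picture. A call takes as long as a camera call. They do not tell look-alikes from the thing itself.
- models.boxes_of(thing, camera): "at" ([x, y, z] in m, in world coordinates, good to about 4 mm: the middle of the surface that is visible of it).
- models.regions_of(thing, camera): "pixels" (420x560 bool, what is visible of it).
- models.mark_of(thing, camera): "at" ([x, y, z] in m, in world coordinates, good to about 4 mm: a listed point, or the origin of a listed thing).
Readings, each from a call of its own:
- telemetry.current_t(): time.
- telemetry.current_joints(): joint angles.
- telemetry.current_dq(): joint speeds.
- telemetry.current_joint_efforts(): joint torques, N m.
- telemetry.current_ee_pos(): TCP position.
- telemetry.current_tool_rot(): TCP orientation.
- telemetry.current_wrist_force(): force on the tool from outside, world axes, zero at the start.
- telemetry.current_torque(): the same for the moment, N m.
- telemetry.current_opening(): finger opening in m.
- telemetry.current_finger_force(): force on a finger pad.
Only numpy, scipy, OpenCV 4.12 (cv2) and the standard library are available. Lean on these libraries where they do the work, as an engineer would, in place of code of your own. Each camera call takes 0.05 s, during which the arm holds its last target. There are 200 camera calls.

TASK

The sloped wooden rack has been filled from the front, and its things still stand at the top of the slope. Slide the food tin and the spice jar that stand in it down the slope until each rests against the back stop, upright and without lifting it out of the rack. Leave the egg timer standing where it is at the top, within easy reach.

Things in the scene. Friction and masses are not known exactly. Their poses are not given: they have to be found in the camera images.
- rack: fixed wooden rack, 3 lanes. Origin: middle of the sloped floor's top face, 40 mm over the worktop. x runs down the 8-degree slope, away from the robot, to the back stop; y across to the left; z normal to the floor. Floor 250 x 321 mm, lane centres y = +105, 0, -105 mm, lane walls 5 mm thick, 12 mm high. Stop face at x = +115 mm, 32 mm high. Things do not slide by themselves.
- tin_mid (a point): centre (half-way up) of the food tin in the rack: short and wide, 57 mm diameter, 72 mm tall, z along its own axis, about 180 g. It stands on the rack floor, tilted with it, near the upper (robot's) end of one of the three lanes; which one varies.
- jar_mid (a point): centre (half-way up) of the spice jar in the rack: slender, the tallest of the three, with a screw cap; 40 mm diameter, 105 mm tall, z along its own axis, about 110 g. Stands on the rack floor, tilted with it, near the upper end of another lane. Pushed or dragged hard by its top it tips; easing it up a few mm is fine. (A similar jar on the worktop is not part of the job.)
- timer_mid (a point): centre (half-way up) of the egg timer in the rack: a squat dome with a ridge handle on top, 66 mm diameter, 64 mm tall, z along its own axis. It stands on the rack floor near the upper end of the remaining lane and is to stay there.
There are look-alikes about, which are no part of the job. Leave any turquoise look-alike of the part that bears tin_mid alone. Leave any orange or yellow look-alike of the part that bears jar_mid alone.

How it is judged:
At the end, for the whole second after the job is handed in: The tin and the jar each stand on the rack floor (within 8 mm), square to it within 10 degrees, at rest, with no more than 12 mm between them and the back stop; the egg timer is within 25 mm of where it stood (x of tin_mid in the frame of rack between 0.0745 and 0.1 m and z of tin_mid in the frame of rack between 0.028 and 0.044 m and angle between the z axis of each of tin_mid, jar_mid and the z axis of rack, either way round below 0.175 rad and x of jar_mid in the frame of rack between 0.0825 and 0.105 m and z of jar_mid in the frame of rack between 0.0445 and 0.0605 m and distance of timer_mid from where it was at the start of the episode below 0.025 m and linear speed of each of tin, jar below 0.02 m/s); the robot touches nothing.
It fails at once if the tin is lifted more than 20 mm off the rack floor (z of tin_mid in the frame of rack above 0.056 m).
It fails at once if the jar is lifted more than 20 mm off the rack floor (z of jar_mid in the frame of rack above 0.0725 m).
It fails at once if the tin is tipped over (more than 35 degrees from square to the floor) (angle between the z axis of tin_mid and the z axis of rack, either way round above 0.61 rad).
It fails at once if the jar is tipped over (more than 35 degrees from square to the floor) (angle between the z axis of jar_mid and the z axis of rack, either way round above 0.61 rad).
It fails at once if the egg timer is moved more than 30 mm (distance of timer_mid from where it was at the start of the episode above 0.03 m).
It also fails if it takes over 48 s, if anything falls off the work surface, if the arm or the gripper's body presses on something with over 40 N, if the wrist force passes 120 N, or if a joint passes its speed limit or range.

## Working session

There is one attempt and no reset: what is moved stays moved. The work goes in short steps, each a Python script; the robot and the scene stay as the last script left them, time stands still between calls to the robot, and variables do not carry over. Pictures are saved under pics/ and viewed, at most 10 in all, crops included, and the job is handed in when it is done.

```bash
ls; mkdir -p pics; python3 - <<'E'
from plant import r, gripper_to, inverse_kinematics, vision, models, telemetry
import cv2, numpy as np
for c in ("scene","side"):
    im=vision.snapshot(c); cv2.imwrite(f"pics/{c}0.png",im[:,:,::-1])
    for t in ("rack","tin_mid","jar_mid","timer_mid"):
        print(c,t,[(np.round(d["at"],3).tolist(),round(d["score"],2)) for d in models.mark_of(t,c)])
    k=vision.get_calibration(c); print(k["position"],k["orientation"])
print(telemetry.current_t(), telemetry.current_tool_rot())
E
```

```text
pics
scene rack [([0.568, 0.035, 0.038], 0.85)]
scene tin_mid [([0.561, -0.204, 0.032], 0.64), ([0.532, 0.042, 0.082], 0.63), ([0.359, -0.022, 0.034], 0.58)]
scene jar_mid [([0.344, 0.148, 0.019], 0.98), ([0.532, 0.137, 0.095], 0.73), ([0.393, 0.494, 0.019], 0.64)]
scene timer_mid [([0.532, -0.073, 0.074], 0.79)]
[-0.55988152 -0.53971548  0.69732317] [-0.46445708  0.75580871 -0.38810897  0.24980839]
side rack [([0.568, 0.033, 0.04], 0.95)]
side tin_mid [([0.362, -0.022, 0.026], 0.86), ([0.529, 0.039, 0.081], 0.63), ([0.558, -0.21, 0.03], 0.61)]
side jar_mid [([0.341, 0.146, 0.023], 0.85), ([0.393, 0.491, 0.022], 0.61), ([0.532, 0.14, 0.096], 0.54)]
side timer_mid [([0.533, -0.073, 0.076], 0.59)]
[ 0.04545551 -0.78314861  1.43199449] [-0.31572201  0.92824139 -0.18748028  0.05948676]
0.5 [-1.62956044e-07  1.70072309e-01  9.85431585e-01  2.00528393e-05]
```

View pics/scene0.png

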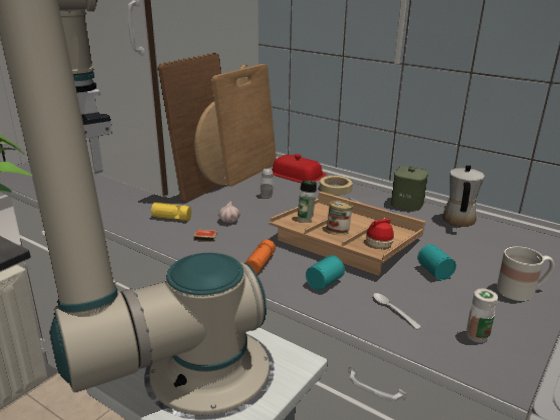

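View pics/side0.png

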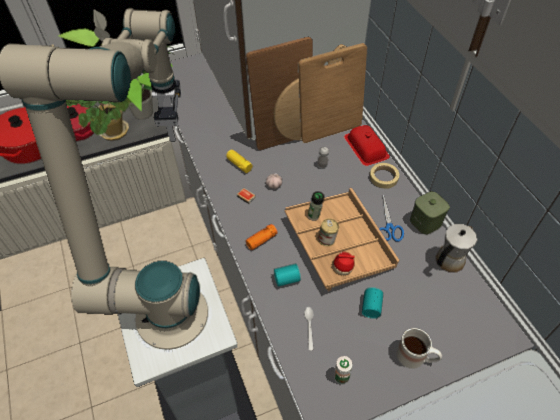

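The pictures show the jar (side 316,205), tin (328,232) and timer (344,262) in the left, middle and right lanes. The turquoise tins and the orange and yellow jars lie outside the rack. Next I check the rack's yaw from its front-edge corners (side ≈286,207 and 325,285) and refine the positions.

```bash
cat > h.py <<'E'
from plant import r, gripper_to, inverse_kinematics, vision, models, telemetry
import cv2, numpy as np
from scipy.spatial.transform import Rotation as R
def find(t, near, n=3, tol=0.05, cams=("scene","side")):
    out=[]
    for c in cams:
        for _ in range(n):
            vision.snapshot(c)
            out+=[d["at"] for d in models.mark_of(t,c) if np.linalg.norm(np.array(d["at"])-near)<tol]
    return np.median(out,0), len(out), np.std(out,0)
def backproject(cam,px,z):
    k=vision.get_calibration(cam)
    K=np.array([[k["fx"],0,k["cx"]],[0,k["fy"],k["cy"]],[0,0,1]])
    q=np.array(k["orientation"]); M=R.from_quat(q[[1,2,3,0]]).as_matrix()
    u=cv2.undistortPoints(np.array([[px]],float),K,np.array(k["D"]))[0,0]
    d=M@[u[0],u[1],1]; p=np.array(k["position"]); return p+d*(z-p[2])/d[2]
E
python3 - <<'E'
from h import *
for t,n in (("rack",[.568,.034,.04]),("tin_mid",[.531,.04,.082]),("jar_mid",[.532,.138,.096]),("timer_mid",[.532,-.073,.075])):
    p,n,s=find(t,np.array(n),2); print(t,p.round(4),n,s.round(4))
m=models.regions_of("rack","side")[0]["pixels"].astype(np.uint8)
c=max(cv2.findContours(m,0,2)[0],key=cv2.contourArea)
a=cv2.approxPolyDP(cv2.convexHull(c),6,True)[:,0]
for px in a: print(px,backproject("side",px,0.06).round(3))
print(telemetry.current_t())
E
```

```text
rack [0.5694 0.0359 0.0393] 4 [0.0009 0.0032 0.0017]
tin_mid [0.5307 0.0382 0.0829] 4 [0.0011 0.0013 0.0012]
jar_mid [0.5327 0.1362 0.0948] 4 [0.0007 0.0007 0.0003]
timer_mid [ 0.5319 -0.0745  0.0767] 2 [0.0006 0.0018 0.0004]Traceback (most recent call last):
  File "<stdin>", line 4, in <module>
IndexError: list index out of range
```

```bash
python3 - <<'E'
from h import *
for px in ((286,207),(325,285)): print("eye",px,backproject("side",px,0.06).round(3))
for cam in ("side","scene"):
    vision.snapshot(cam); g=models.regions_of("rack",cam)
    if not g: continue
    c=max(cv2.findContours(g[0]["pixels"].astype(np.uint8),0,2)[0],key=cv2.contourArea)
    for px in cv2.approxPolyDP(cv2.convexHull(c),6,True)[:,0]: print(cam,px,backproject(cam,px.astype(float),0.06).round(3))
print(telemetry.current_t())
E
```

```text
eye (286, 207) [0.454 0.198 0.06 ]
eye (325, 285) [ 0.447 -0.118  0.06 ]
side [352 189] [0.692 0.182 0.06 ]
side [397 262] [ 0.684 -0.131  0.06 ]
side [328 289] [ 0.449 -0.133  0.06 ]
side [286 209] [0.451 0.191 0.06 ]
scene [270 221] [0.443 0.191 0.06 ]
scene [326 193] [0.681 0.167 0.06 ]
scene [424 224] [ 0.666 -0.132  0.06 ]
scene [377 275] [ 0.377 -0.143  0.06 ]
scene [280 240] [0.377 0.113 0.06 ]
2.35
```

```bash
cat >> h.py <<'E'
O=np.array([.569,.0352,.0395])
RR=(R.from_euler("z",-0.023)*R.from_euler("y",np.radians(8))).as_matrix()   # rack axes in world
Q=R.from_matrix(RR@np.diag([-1,1,-1])).as_quat()[[3,0,1,2]]
w=lambda p: O+RR@np.array(p)
rk=lambda p: RR.T@(np.array(p)-O)
def slide(mid,grasp_h,opening,x_end):
    p=rk(mid); print("rack coords",p.round(4))
    z=grasp_h+.006                     # TCP lies 6 mm behind the grasp point
    gripper_to(opening,6)
    r.move_to(w([p[0],p[1],z+.12]),Q)
    print("down hit",r.move_l(w([p[0],p[1],z]),vel=.12,guard=6))
    gripper_to(0.0,6); print("width",telemetry.current_opening())
    r.move_l(w([p[0],p[1],z+.0015]),vel=.02)
    print("slide hit",r.move_l(w([x_end,p[1],z+.0015]),vel=.05,guard=5))
    e=rk(telemetry.current_ee_pos()); print("end",e.round(4))
    gripper_to(opening); print("up hit",r.move_l(w([e[0],e[1],z+.12]),vel=.12,guard=6))
    print("t",telemetry.current_t())
E
python3 - <<'E'
from h import *
slide([.5327,.1362,.0948],.042,.070,.101)
vision.snapshot("side")
p,n,s=find("jar_mid",w([.095,.105,.0525]),2); print(rk(p).round(4),n)
E
```

```text
rack coords [-0.0459  0.1001  0.0494]
down hit False
width 0.040384696180879344
slide hit False
end [0.101  0.1002 0.0498]
up hit False
t 11.725
[0.0896 0.0985 0.0503] 4
```

```bash
python3 - <<'E'
from h import *
slide([.5307,.0382,.0829],.050,.080,.095)
r.move_to(w([-.02,.05,.25]),Q)
for t,x in (("tin_mid",[.0865,0,.036]),("jar_mid",[.095,.1,.0525]),("timer_mid",[-.04,-.105,.032]),("rack",[0,0,0])):
    p,n,s=find(t,w(x),3); print(t,p.round(4),rk(p).round(4),n)
im=vision.snapshot("side"); cv2.imwrite("pics/side1.png",cv2.resize(im[150:310,250:430,::-1],None,fx=3.5,fy=3.5,interpolation=2))
im=vision.snapshot("wrist"); cv2.imwrite("pics/wrist1.png",im[:,:,::-1])
print(telemetry.current_t())
E
```

```text
rack coords [-0.044   0.0021  0.0376]
down hit False
width 0.05720876617214458
slide hit True
end [0.0875 0.0021 0.0565]
up hit False
t 19.2833
tin_mid [0.6599 0.034  0.064 ] [0.0866 0.0008 0.037 ] 6
jar_mid [0.6672 0.1327 0.0772] [0.0898 0.0998 0.0507] 6
timer_mid [ 0.5305 -0.0748  0.0786] [-0.0411 -0.1109  0.0337] 6
rack [0.5694 0.0363 0.0422] [-0.0001  0.0011  0.0028] 6
22.4
```

View pics/side1.png

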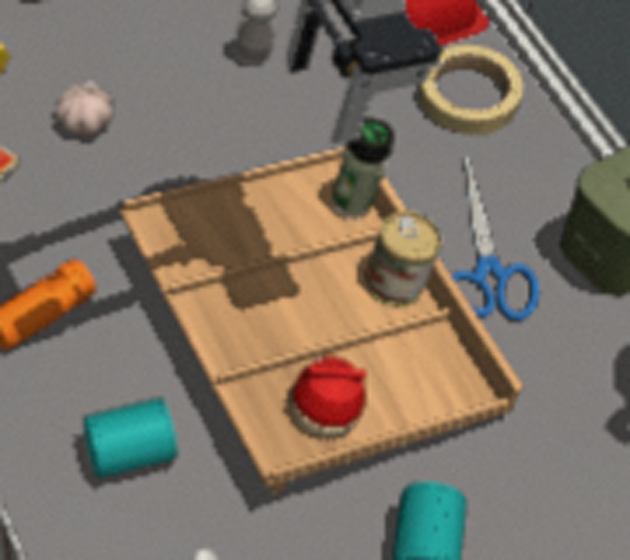

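View pics/wrist1.png

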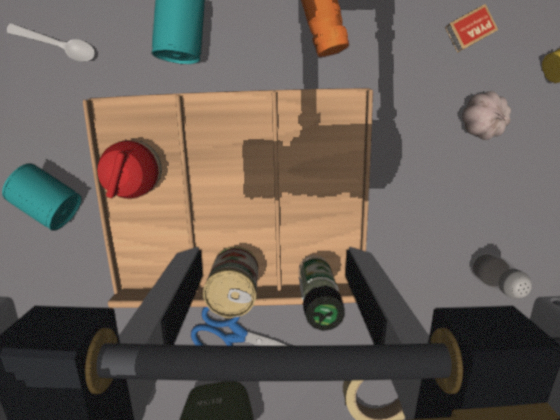

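Both stand upright at the stop: the tin touched it (guard tripped at 87.5 mm), and the timer hasn't moved. The jar measures about 5 mm short, so I'll regrip it and close the gap.

```bash
python3 - <<'E'
from h import *
slide(w([.090,.0995,.0525]),.042,.070,.106)
r.move_to(w([-.02,.05,.25]),Q)
for t,x in (("tin_mid",[.0865,0,.036]),("jar_mid",[.095,.1,.0525]),("timer_mid",[-.04,-.105,.032])):
    p,n,s=find(t,w(x),2); print(t,rk(p).round(4),n)
im=vision.snapshot("side"); cv2.imwrite("pics/side2.png",cv2.resize(im[150:310,250:430,::-1],None,fx=3.5,fy=3.5,interpolation=2))
print(telemetry.current_t())
E
```

```text
rack coords [0.09   0.0995 0.0525]
down hit False
width 0.04016769086425944
slide hit True
end [0.1031 0.0995 0.0496]
up hit False
t 27.525
tin_mid [0.0866 0.002  0.0383] 4
jar_mid [0.0887 0.0991 0.0497] 4
timer_mid [-0.0396 -0.1098  0.0327] 4
29.4417
```

View pics/side2.png

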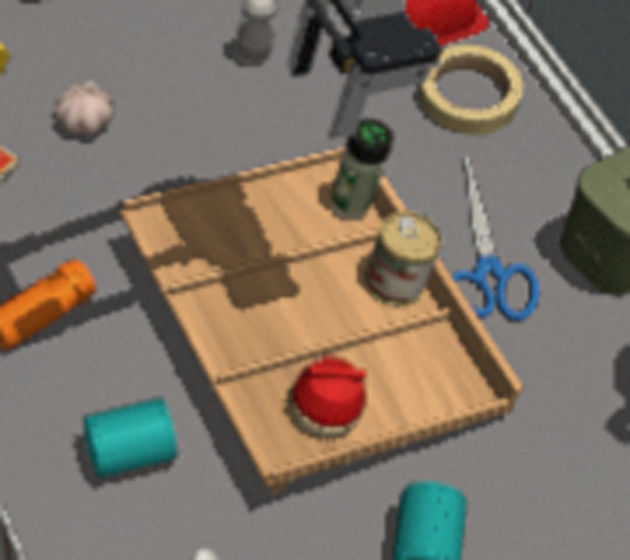

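The regrip met the stop and the jar did not shift further, so it is already at rest there. All three things stand upright with the gripper clear.

```bash
python3 -c "
from plant import r
print(r.sign_off())"
```

```text
the job is handed in; nothing more can be done
None
```

I slid the tin and the jar down to the back stop and handed the job in at about 29 s of the 48 s allowed: both stand upright, the tin touched the stop, the jar's last camera reading (88.7 mm) is about 6 mm short of it but inside the 12 mm allowed, and the egg timer stayed put; no verdict came back.

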